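# Clip the round-tag snap hook onto the bench ring

## Robot

A 6-joint arm with a two-finger parallel gripper is mounted at the origin on a cart in front of the work surface, level with it; the furniture and walls round the work are solid. World frame = base frame: x ahead of the robot, y to its left, z up, the work surface at z = 0. Lengths are in mm, angles in rad, forces in N, time in s.
With the tool pointing down it reaches from about 350 to 775 mm from the base axis. Payload 7.3 kg.
Tool frame: the origin (TCP) lies midway between the tips of the shut fingers; the grasp point (between the pads) lies bot.tcp_to_grasp behind it (bot.tcp_to_grasp is the distance from the TCP to the grasp point, in mm); z points along the fingers, y is the direction in which the jaws open and shut (so a half turn about z gives the same grasp; the last joint's range is limited). The gripper opens to 92 mm and grips with 3 to 60 N. Pads are 19 mm wide; open, the fingers measure 130 mm over their backs; the gripper's body (75 mm by 190 mm) begins 47 mm behind the grasp point.
Start: joints at [1.058, 0.342, 1.524, -0, 1.275, -0.146], TCP at [188.268, 490.102, 226.741] pointing down, gripper open.
Joint ranges: [-2.53, 2.53], [-0.77, 2.02], [0.04, 2.7], [-1, 4.14], [0.28, 2.66], [-3.11, 3.11]. Speed limits (rad/s): [2.57, 2.57, 3.14, 3.14, 3.14, 3.14].

## Interface

Orientations are given as [roll, pitch, yaw] about the fixed x, y, z axes, in that order (R = Rz(yaw) Ry(pitch) Rx(roll)).
In Python, from plant import bot gives the robot as it stands.
- The arm moves only by the shell command python3 -m inch 'ROWS'. ROWS is JSON, one flat list of numbers, 7 for each row, row after row: the shift along the world's x, y, z in cm, then the turn, a rotation vector about the world's x, y, z in degrees, then the gripper command: -1 is shut, 1 is fully open, values between are in proportion. In form: [tx, ty, tz, ax, ay, az, fingers, tx, ty, tz, ax, ay, az, fingers, ...]. A call has exactly 5 rows; each row is the pose to reach, as a shift and turn from the pose measured when the call began; what a row does not reach only later rows make up. A row lasts 1/10 s, in which the tool goes at most 50 mm and 8.59 degrees, less where a joint would pass 70% of its speed; a pose out of reach is approached as far as the arm can. A call with a gripper value outside its range is refused whole. The fingers move at their own pace and stop on an object; the grip force is fixed at half the most. Time passes only in rows, so rows that repeat a pose let the fingers close, or fill a call up. It gives the time, the measured TCP pose, the force and the opening at its end, in the units of the state.
- bot.get_obs(): the state, without advancing time (a new reading comes with each control period).
- bot.capture(name): name is "scene" or "top"; returns the picture (400x640x3 uint8, red, green, blue); there is no depth.
- bot.calibration(name): a dict with "fx", "fy", "cx", "cy" (pixels), "cam_to_world" (4x4, takes a point from camera to world coordinates). Camera axes: x right, y down, z forward; pixel columns grow to the right and rows downward; lengths in mm; the calibration is good to about 2 mm. A picture is of the moment at which its call begins. calibration takes no time and is no camera call.
- bot.close_job(): hands the job in, once; it reports no verdict.
The state is a dict: "time": time; "joint_positions": joint angles; "dq": joint speeds; "tau": joint torques, N m; "tool_pos": TCP position; "tcp_rot": TCP orientation; "contact_force": force on the tool from outside, world axes, zero at the start; "moment": the same for the moment, N m; "grip_width": finger opening in mm.
Only numpy, scipy, OpenCV 4.12 (cv2) and the standard library are available. Lean on these libraries where they do the work, as an engineer would, in place of code of your own. Each camera call takes 0.05 s, during which the arm holds its last target.

## Task

The snap hook with the round tag belongs on the steel ring that is bolted to the worktop. Take it by its raised barrel and push its mouth onto either upright leg of the ring until the sprung gate flicks shut behind the leg, then let go and leave it lying flat, clipped on. Leave the snap hook with the rectangular tag where it is.

Things in the scene. Friction and masses are not known exactly. Their poses are not given: they have to be found in the camera images.
- round_tag_hook: Loose steel snap hook, 193 x 62 x 24 mm, 0.17 kg, lying flat; round flat tag, 42 mm across, at its rear end. Origin: underside, below the barrel's middle; x forward out of the mouth, y left, z up. Grip the barrel: upright block centred on the origin, 32 long (x), 18 wide (y), 24 high. Ahead of it a shank, then a loop of 8 mm bar, its centreline 10.5 mm above the underside (6 mm gap below).
- round_tag_hook_seat (a point): Point in the loop, at x 69, y 0, z 10.5 mm of the hook's frame: there stands the axis of an 8 mm bar that is fully home at the loop's back. The bar enters from the front along the hook's -x. The mouth is 24 mm wide; horns in front of it, tips at x 130 mm, guide a bar in that is up to 10 mm off-centre. Keep the horns behind the bar until lined up.
- round_tag_hook_gate (a joint): The hook's gate, across the mouth at x 109 mm: 6 mm bar, 30 mm long, pivoted (vertical axis) at the mouth's left. 0 = shut, 1.5 rad = swung fully inward. Sprung shut, 2 to 8 N to push in. It stays open while a bar is passing and flicks shut once the bar's axis is behind x 74 mm, which leaves 5 mm to the loop's back.
- ring: Steel ring fixed to the worktop: an upright arch of 8 mm bar on a 100 x 44 x 4 mm base plate with four screw heads, 6 mm high, at its ends. Origin: centre of the plate's underside; x along the plate from leg to leg, pointing away from the robot, z up. Legs at x -25 and +25 mm, y 0, straight up to 22 mm; the arch's top is 51 mm above the worktop.
- leg_a (a point): On the axis of the ring's leg nearer the robot (x -25 mm), 12 mm above the worktop.
- leg_b (a point): On the axis of the ring's leg farther from the robot (x +25 mm), 12 mm above the worktop.
- square_tag_hook: A second loose snap hook, the same but for a rectangular flat tag, 44 x 30 mm, at its rear end. Origin and axes as on the first. It must stay where it is.

How it is judged (in metres and radians):
At the end, for the whole second after the job is handed in: One leg of the ring stands inside the loop of the round-tag hook, behind its gate; the gate is shut (under 0.15 rad); the hook lies at rest, flat within 0.3 rad, its origin less than 25 mm above the worktop (((x of leg_a in the frame of round_tag_hook between 0.06 and 0.106 m and y of leg_a in the frame of round_tag_hook between -0.02 and 0.02 m) or (x of leg_b in the frame of round_tag_hook between 0.06 and 0.106 m and y of leg_b in the frame of round_tag_hook between -0.02 and 0.02 m)) and value of joint round_tag_hook_gate below 0.15 rad and height (world z) of round_tag_hook below 0.025 m and angle between round_tag_hook's own z axis and vertical below 0.3 rad and linear speed of round_tag_hook below 0.02 m/s); the robot touches nothing.
It fails at once if the hook with the rectangular tag was moved by more than 25 mm (distance of square_tag_hook from where it was at the start of the episode above 0.025 m).
It also fails if it takes over 45 s, if anything falls off the work surface, if the arm or the gripper's body presses on something with over 40 N, if the wrist force passes 120 N, or if a joint passes its speed limit or range.

## Working session

There is one attempt and no reset: what is moved stays moved. The work goes in short steps, Python scripts to look and compute and a shell command to move; the robot and the scene stay as the last step left them, time stands still between calls to the robot, and variables do not carry over. Pictures are saved under pics/ and viewed, and the job is handed in when it is done.

```bash
ls; mkdir -p pics; python3 - <<'E'
from plant import bot
import cv2
o=bot.get_obs();print(o['time'],o['tool_pos'],o['tcp_rot'],o['grip_width'],bot.tcp_to_grasp)
for n in("top","scene"):
    im=bot.capture(n);cv2.imwrite(f"pics/{n}0.png",im[:,:,::-1]);c=bot.calibration(n);print(n,c)
E
```

```text
pics
0.0 [188.06783169 489.70774305 226.03920695] [-3.14004862e+00 -2.01260318e-04  2.77477789e+00] 91.5733016805284 18.8
top {'fx': 371.5986152379595, 'fy': 371.5986152379595, 'cx': 314.5485681777896, 'cy': 193.58545628141246, 'cam_to_world': array([[ 1.35662048e-02, -9.96682171e-01,  8.02534051e-02,
         4.79818785e+02],
       [-9.99869534e-01, -1.42256910e-02, -7.65148388e-03,
         5.12497018e+01],
       [ 8.76775770e-03, -8.01391331e-02, -9.96745126e-01,
         1.08098438e+03],
       [ 0.00000000e+00,  0.00000000e+00,  0.00000000e+00,
         1.00000000e+00]])}
scene {'fx': 382.851472242179, 'fy': 382.851472242179, 'cx': 325.547918760801, 'cy': 192.91895018397474, 'cam_to_world': array([[ 8.02190878e-01, -3.52799516e-01,  4.81686928e-01,
         4.90769510e+01],
       [-5.96797806e-01, -4.98042755e-01,  6.29115087e-01,
        -6.25683328e+02],
       [ 1.79491870e-02, -7.92140086e-01, -6.10075332e-01,
         6.78070218e+02],
       [ 0.00000000e+00,  0.00000000e+00,  0.00000000e+00,
         1.00000000e+00]])}
```

View pics/top0.png

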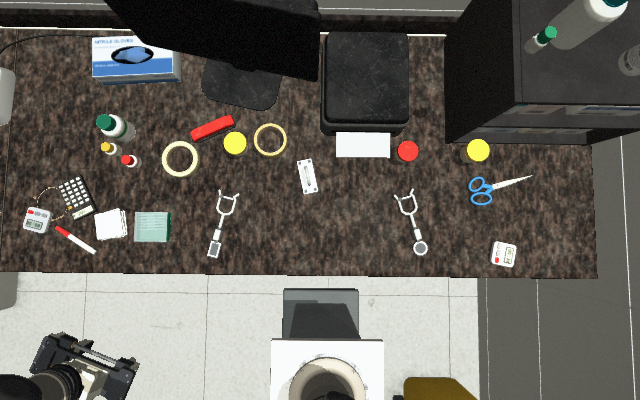

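View pics/scene0.png

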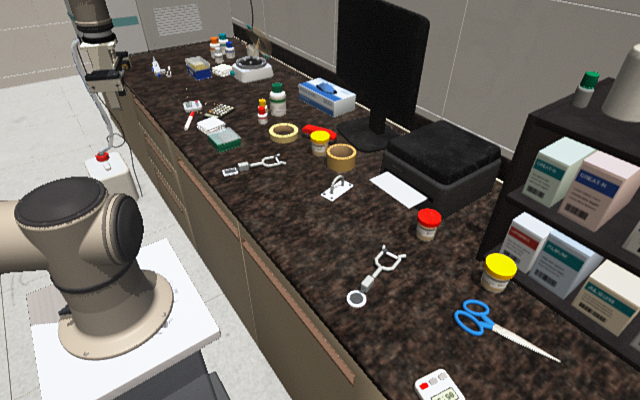

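The top view shows the round-tag hook with its tag at about (421,248) and mouth at about (405,195). The square-tag hook is at about (222,225) and the ring plate at about (307,176). I'll zoom in next.

```bash
python3 - <<'E'
import cv2,numpy as np
t=cv2.imread("pics/top0.png");s=cv2.imread("pics/scene0.png")
a=cv2.resize(t[180:265,380:445],None,fx=7,fy=7,interpolation=2)
b=cv2.resize(t[150:205,285:330],None,fx=7,fy=7,interpolation=2)
def st(a,h):return cv2.copyMakeBorder(a,0,h-a.shape[0],0,0,0)
cv2.imwrite("pics/z0.png",np.hstack([st(a,595),st(b,595)]))
a=cv2.resize(s[240:312,340:412],None,fx=6,fy=6,interpolation=2)
b=cv2.resize(s[168:208,313:363],None,fx=7,fy=7,interpolation=2)
cv2.imwrite("pics/z1.png",np.hstack([st(a,440),st(b,440)]))
E
```

```text
(no output)
```

View pics/z0.png

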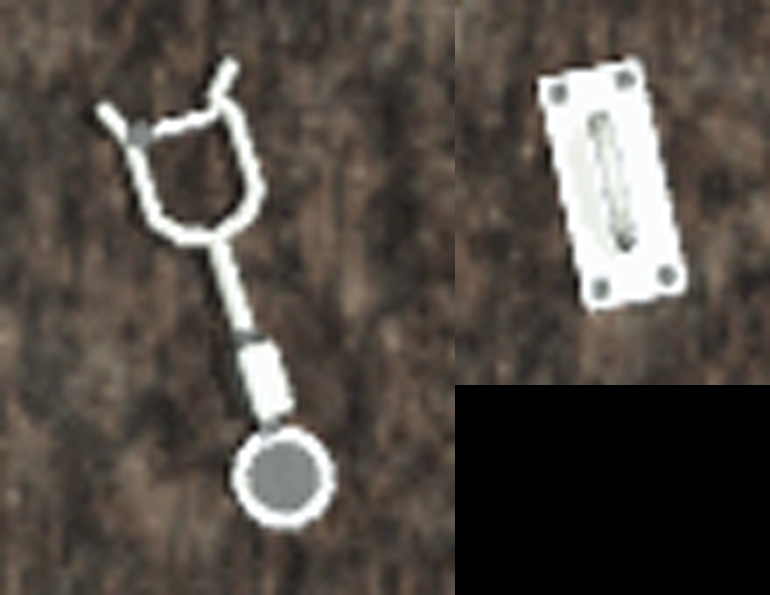

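View pics/z1.png

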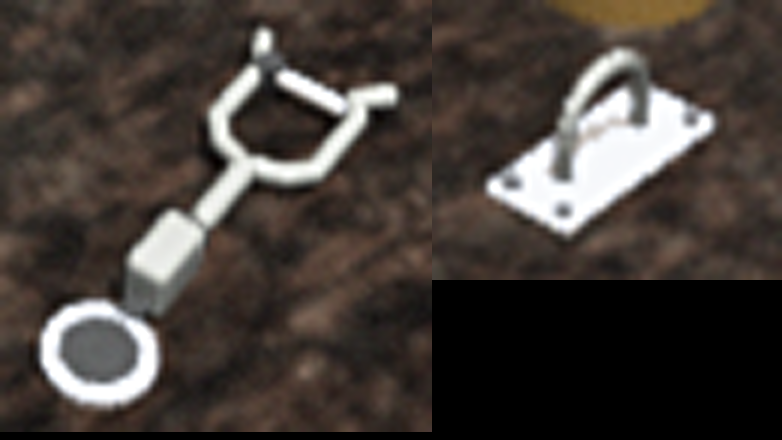

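```bash
cat > h.py <<'E'
import cv2,numpy as np
from plant import bot
def ray(n,u,v,z):
    c=bot.calibration(n);M=c['cam_to_world'];d=M[:3,:3]@[(u-c['cx'])/c['fx'],(v-c['cy'])/c['fy'],1];o=M[:3,3]
    return o+d*(z-o[2])/d[2]
def proj(n,P):
    c=bot.calibration(n);M=np.linalg.inv(c['cam_to_world']);p=M[:3,:3]@np.array(P,float)+M[:3,3]
    return np.array([c['fx']*p[0]/p[2]+c['cx'],c['fy']*p[1]/p[2]+c['cy']])
E
python3 - <<'E'
from h import *
np.set_printoptions(precision=1,suppress=True)
uz=lambda x,y,ox,oy,f=7:((x+.5)/f-.5+ox,(y+.5)/f-.5+oy)
def T(x,y,z): return ray('top',*uz(x,y,380,180),z)
bar=T(267,382,24);tag=T(284,478,3);l=T(102,105,10.5);r=T(232,62,10.5)
print(bar,tag,l,r,(l+r)/2)
d=(l+r)/2-tag;print('hook yaw',np.degrees(np.arctan2(d[1],d[0])),np.hypot(*d[:2]))
d2=(l+r)/2-bar;print(np.degrees(np.arctan2(d2[1],d2[0])),np.hypot(*d2[:2]))
def S(x,y,z): return ray('scene',*uz(x,y,340,240,6),z)
bar=S(166,240,24);tag=S(99,354,3);l=S(263,34,10.5);r=S(393,95,10.5)
print('scene',bar,tag,(l+r)/2)
d=(l+r)/2-tag;print('hook yaw',np.degrees(np.arctan2(d[1],d[0])),np.hypot(*d[:2]))
im=bot.capture('top');hs=cv2.cvtColor(im,cv2.COLOR_RGB2HSV)
m=((im.min(2)>150)*255).astype('uint8');
cs,_=cv2.findContours(m[150:205,285:330],0,1);c=max(cs,key=cv2.contourArea)
R=cv2.minAreaRect(c);print(R)
B=[ray('top',p[0]+285,p[1]+150,4) for p in cv2.boxPoints(R)];print(np.array(B),np.mean(B,0))
q=[ray('top',*uz(x-455,y,285,150),4) for x,y in((540,78),(640,58),(687,290),(588,310))]
print('plate',np.array(q),np.mean(q,0)); d=(q[0]+q[1]-q[2]-q[3]);print(np.degrees(np.arctan2(d[1],d[0])))
q=[ray('scene',*uz(x-432,y,313,168),4) for x,y in((485,186),(568,237),(716,122),(633,80))]
print('plate s',np.array(q),np.mean(q,0));d=(q[2]+q[3]-q[0]-q[1]);print(np.degrees(np.arctan2(d[1],d[0])))
for x,y,z in((562,178,4),(640,122,4)):print(ray('scene',*uz(x-432,y,313,168),z))
E
```

```text
[ 453.7 -251.    24. ] [ 414.  -263.6    3. ] [ 566.4 -187.4   10.5] [ 585.1 -241.4   10.5] [ 575.8 -214.4   10.5]
hook yaw 16.91921352137529 169.11244964508847
16.667483611850802 127.3803140930114
scene [ 455.4 -250.8   24. ] [ 414.9 -263.3    3. ] [ 575.8 -213.8   10.5]
hook yaw 17.11001856644875 168.39580850544888
((22.099002838134766, 25.875207901000977), (34.2235221862793, 15.01103401184082), 78.2317123413086)
[[662.5  97.8   4. ]
 [672.2  54.9   4. ]
 [573.9  33.2   4. ]
 [564.4  75.8   4. ]] [618.2  65.5   4. ]
plate [[662.3  96.5   4. ]
 [671.4  54.8   4. ]
 [574.2  33.9   4. ]
 [565.3  74.9   4. ]] [618.3  65.    4. ]
12.35646439385571
plate s [[565.2  73.8   4. ]
 [572.7  27.6   4. ]
 [671.3  52.9   4. ]
 [661.6  97.3   4. ]] [617.7  62.9   4. ]
14.093612789583053
[594.2  59.8   4. ]
[644.9  71.6   4. ]
```

Both views agree:
- **Hook:** barrel at about (454.5, -251), yaw 17°.
- **Ring:** centre at about (618, 64.5), yaw about 12.6°.
- **leg_a:** about (593.6, 59).

Now I'll move to above the hook.

```bash
python3 -m inch '[4,-3,0,0,0,7.6,1, 8,-6,0,0,0,15.2,1, 12,-9,0,0,0,22.8,1, 16,-12,0,0,0,30.4,1, 20,-15,0,0,0,38,1]'
python3 -m inch '[0.5,-5,-1,0,0,0,1, 1,-10,-2,0,0,0,1, 1.5,-15,-3,0,0,0,1, 2,-20,-4,0,0,0,1, 2.5,-24,-5,0,0,0,1]'
```

```text
time: 0.65
tool_pos: [373.6, 350.5, 226.1]
tcp_rot: [-3.14, -0.0, -2.853]
contact_force: [-0.6, 0.3, -0.2]
grip_width: 91.8
time: 1.15
tool_pos: [398.4, 108.6, 175.8]
tcp_rot: [-3.14, -0.0, -2.853]
contact_force: [1.0, -0.6, -0.2]
grip_width: 91.9
```

```bash
python3 -m inch '[0.8,-4.9,0,0,0,0,1, 1.6,-9.8,0,0,0,0,1, 2.4,-14.7,0,0,0,0,1, 3.2,-19.6,0,0,0,0,1, 4,-24.5,0,0,0,0,1]'
python3 -m inch '[0.8,-4.5,-1,0,0,0,1, 1.5,-9,-4,0,0,0,1, 1.6,-11.5,-8,0,0,0.5,1, 1.6,-11.5,-9,0,0,0.5,1, 1.6,-11.5,-9,0,0,0.5,1]'
python3 - <<'E'
from h import *
for n in("top","scene"):
    cv2.imwrite(f"pics/{n}1.png",bot.capture(n)[:,:,::-1])
o=bot.get_obs();print(o['tool_pos'],o['tcp_rot'])
E
```

```text
time: 1.65
tool_pos: [438.2, -138.4, 175.8]
tcp_rot: [-3.14, 0.0, -2.853]
contact_force: [1.2, -0.3, -0.4]
grip_width: 92.0
time: 2.15
tool_pos: [452.6, -252.6, 83.6]
tcp_rot: [3.138, -0.003, -2.846]
contact_force: [0.7, 0.7, 0.1]
grip_width: 91.6
[ 454.39733111 -252.63304275   86.4791271 ] [-3.14048310e+00  2.78674608e-04 -2.84387446e+00]
```

```bash
python3 -m inch '[0,0.1,-4,0,0,0,1, 0,0.1,-7,0,0,0,1, 0,0.1,-8.2,0,0,0,1, 0,0.1,-8.2,0,0,0,1, 0,0.1,-8.2,0,0,0,1]'
python3 - <<'E'
from h import *
cv2.imwrite(f"pics/s2.png",cv2.resize(bot.capture("scene")[200:340,280:480,::-1],None,fx=4,fy=4))
o=bot.get_obs();print(o['tool_pos'],o['tcp_rot'])
E
```

```text
time: 2.75
tool_pos: [455.5, -251.9, 6.2]
tcp_rot: [-3.138, 0.002, -2.843]
contact_force: [1.1, -0.8, -0.1]
grip_width: 92.1
[ 455.60533271 -252.12366016    6.3358507 ] [-3.13780612e+00  2.20973491e-03 -2.84335087e+00]
```

View pics/s2.png

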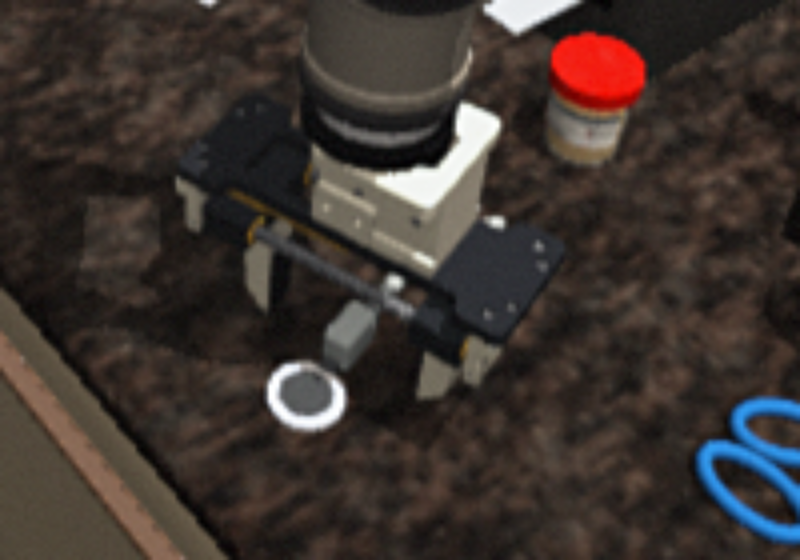

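The fingers straddle the barrel, which is at about (350,333) in the crop. Next I lower slightly and close.

```bash
python3 -m inch '[0,0,-0.2,0,0,0,1, 0,0,-0.2,0,0,0,-1, 0,0,-0.2,0,0,0,-1, 0,0,-0.2,0,0,0,-1, 0,0,-0.2,0,0,0,-1]'
python3 -m inch '[0,0,0,0,0,0,-1, 0,0,0,0,0,0,-1, 0,0,0,0,0,0,-1, 0,0,0,0,0,0,-1, 0,0,0,0,0,0,-1]'
```

```text
time: 3.3
tool_pos: [455.6, -252.2, 4.4]
tcp_rot: [-3.138, 0.002, -2.843]
contact_force: [-0.2, -0.4, -0.2]
grip_width: 64.6
time: 3.8
tool_pos: [455.6, -252.2, 4.4]
tcp_rot: [-3.138, 0.002, -2.843]
contact_force: [-1.0, -0.4, 0.1]
grip_width: 24.5
```

```bash
python3 -m inch '[0,0,0,0,0,0,-1, 0,0,0,0,0,0,-1, 0,0,0,0,0,0,-1, 0,0,0,0,0,0,-1, 0,0,0,0,0,0,-1]'
python3 -m inch '[0,0,2,0,0,0,-1, 0,0,5,0,0,0,-1, 0,0,8,0,0,0,-1, 0,0,8,0,0,0,-1, 0,0,8,0,0,0,-1]'
python3 - <<'E'
from h import *
cv2.imwrite(f"pics/s3.png",cv2.resize(bot.capture("scene")[170:340,280:480,::-1],None,fx=3.5,fy=3.5))
E
```

```text
time: 4.3
tool_pos: [455.6, -252.2, 4.4]
tcp_rot: [-3.138, 0.002, -2.843]
contact_force: [0.1, 1.1, -0.4]
grip_width: 17.4
time: 4.8
tool_pos: [455.6, -252.1, 84.4]
tcp_rot: [-3.137, 0.003, -2.843]
contact_force: [0.5, 0.6, -1.5]
grip_width: 18.0
```

View pics/s3.png

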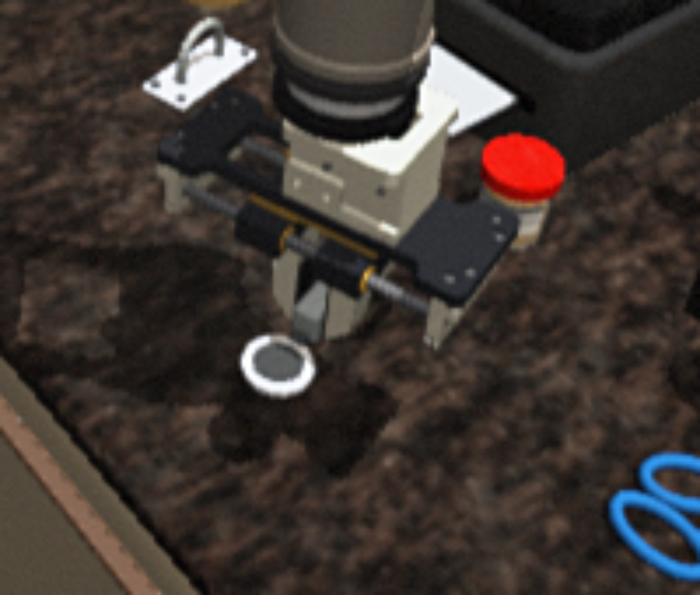

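The hook is gripped and held level off the table. Now I carry it to a staging point 150 mm behind leg_a.

```bash
python3 -m inch '[-0.2,4,0,0,0,-1,-1, -0.4,8.5,0,0,0,-2,-1, -0.5,13,0,0,0,-3,-1, -0.6,17.5,0,0,0,-4,-1, -0.7,22,0,0,0,-4.5,-1]'
python3 -m inch '[0,3,0,0,0,0,-1, -0.1,5.5,-1,0,0,0,-1, -0.1,5.9,-3,0,0,0,-1, -0.1,5.9,-5,0,0,0,-1, -0.1,5.9,-5,0,0,0,-1]'
python3 - <<'E'
from h import *
t=bot.capture("top")[:,:,::-1];s=bot.capture("scene")[:,:,::-1]
cv2.imwrite(f"pics/t4.png",cv2.resize(t[150:270,260:380],None,fx=5,fy=5))
cv2.imwrite(f"pics/s4.png",cv2.resize(s[130:270,200:400],None,fx=4,fy=4))
o=bot.get_obs();print(o['tool_pos'],o['tcp_rot'],o['grip_width'])
E
```

```text
time: 5.35
tool_pos: [446.6, -29.9, 82.1]
tcp_rot: [-3.14, -0.001, -2.923]
contact_force: [1.0, -0.0, -0.3]
grip_width: 17.6
time: 5.85
tool_pos: [442.8, 29.7, 29.1]
tcp_rot: [3.14, -0.008, -2.922]
contact_force: [-0.8, 0.9, -1.5]
grip_width: 17.6
[444.82657955  29.12448482  31.31371758] [-3.14127676 -0.00402275 -2.92335769] 17.972234414659205
```

View pics/t4.png

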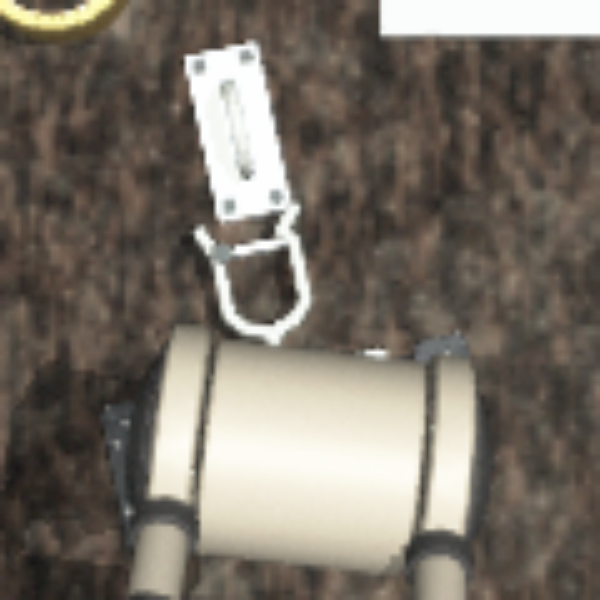

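View pics/s4.png

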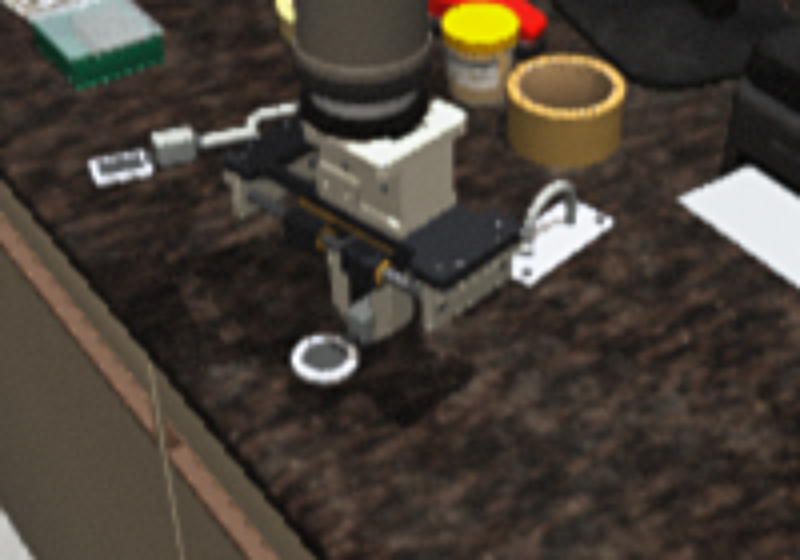

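Top crop: horn tips at about (199,231) and (293,208), loop back at about (270,334), near leg foot at about (247,177). I'll check the alignment from these.

```bash
python3 - <<'E'
from h import *
np.set_printoptions(precision=1,suppress=True)
f=lambda x,y:((x+.5)/5-.5+260,(y+.5)/5-.5+150)
z=31.3-4.4+10.5
R=lambda x,y,zz:ray('top',*f(x,y),zz)
tip=(R(199,231,z)+R(293,208,z))/2; gate=(R(219,254,z)+R(293,240,z))/2; back=R(270,334,z); leg=R(247,177,8)
print(tip,gate,back,leg)
d=tip-back;print('axis',np.degrees(np.arctan2(d[1],d[0])))
o=bot.get_obs();p=o['tool_pos'];yw=o['tcp_rot'][2]+np.pi
for L in([594,59.6,0],leg):
  for P in(p,tip):
    e=np.array(L)-P;print(np.degrees(yw),e[0]*np.cos(yw)+e[1]*np.sin(yw),-e[0]*np.sin(yw)+e[1]*np.cos(yw))
print(proj('top',[594,59.6,4]),f(247,177))
E
```

```text
[563.9  59.4  37.4] [548.4  53.6  37.4] [499.6  45.   37.4] [591.   59.5   8. ]
axis 12.629882876590997
12.503942596402577 152.23334876694332 -2.5443891296303107
12.503942596402577 29.465953238423605 -6.346926454205245
12.503942596402577 149.24645352993335 -2.0330232016332594
12.503942596402577 26.479058001413637 -5.835560526208196
[309.  184.1] (309.0, 185.0)
```

```bash
python3 -m inch '[0,-0.4,-1,0,0,0,-1, 0,-0.4,-1.8,0,0,0,-1, 0,-0.4,-2.3,0,0,0,-1, 0,-0.4,-2.3,0,0,0,-1, 0,-0.4,-2.3,0,0,0,-1]'
python3 - <<'E'
from h import *
t=bot.capture("top")[:,:,::-1];s=bot.capture("scene")[:,:,::-1]
cv2.imwrite(f"pics/t5.png",cv2.resize(t[150:240,270:360],None,fx=6.5,fy=6.5))
o=bot.get_obs();print(o['tool_pos'],o['tcp_rot'],o['grip_width'])
E
```

```text
time: 6.45
tool_pos: [444.8, 25.1, 8.3]
tcp_rot: [-3.141, -0.004, -2.924]
contact_force: [-0.5, 0.2, -1.9]
grip_width: 17.7
[445.01618053  25.12351853   8.55710389] [-3.14111342 -0.00356314 -2.92327127] 17.86154523768715
```

View pics/t5.png

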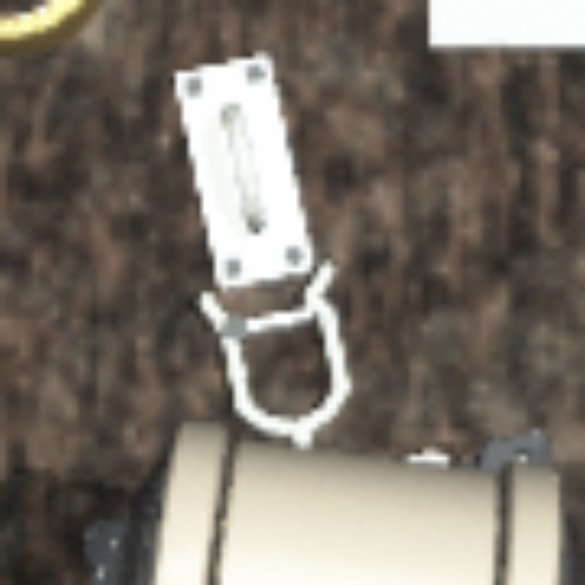

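The hook's axis passes within about 2 mm of the leg. Now I push along the hook axis.

```bash
python3 -m inch '[0.5,0,0,0,0,0,-1, 1.5,0.2,0,0,0,0,-1, 2.4,0.4,0,0,0,0,-1, 3,0.55,0,0,0,0,-1, 3.4,0.65,0,0,0,0,-1]'
python3 -m inch '[0.5,0.11,0,0,0,0,-1, 1,0.22,0,0,0,0,-1, 1.5,0.33,0,0,0,0,-1, 2,0.44,0,0,0,0,-1, 2.4,0.53,0,0,0,0,-1]'
python3 - <<'E'
from h import *
t=bot.capture("top")[:,:,::-1];s=bot.capture("scene")[:,:,::-1]
cv2.imwrite(f"pics/t6.png",cv2.resize(t[150:240,270:360],None,fx=6.5,fy=6.5))
o=bot.get_obs();print(o['tool_pos'],o['tcp_rot'],o['contact_force'])
E
```

```text
time: 7.05
tool_pos: [479.9, 31.8, 8.5]
tcp_rot: [-3.141, -0.003, -2.923]
contact_force: [1.1, 0.3, -2.0]
grip_width: 17.7
time: 7.55
tool_pos: [504.0, 37.4, 8.4]
tcp_rot: [-3.141, -0.004, -2.923]
contact_force: [-3.6, 1.4, -1.5]
grip_width: 17.8
[505.17037758  37.52836361   8.64541739] [-3.14085860e+00 -1.05399798e-03 -2.92265743e+00] [-1.09725148  3.57107638 -1.77621549]
```

View pics/t6.png

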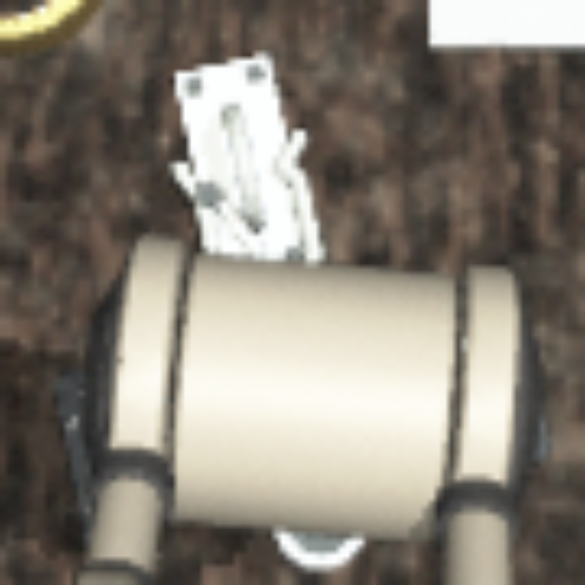

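The gate is swung in past the leg, at about (258,226) in the crop. I keep creeping forward.

```bash
python3 -m inch '[0.3,0.07,0,0,0,0,-1, 0.6,0.13,0,0,0,0,-1, 0.9,0.2,0,0,0,0,-1, 1.1,0.24,0,0,0,0,-1, 1.3,0.28,0,0,0,0,-1]'
python3 -m inch '[0.1,0.02,0,0,0,0,-1, 0.2,0.04,0,0,0,0,-1, 0.25,0.06,0,0,0,0,-1, 0.3,0.07,0,0,0,0,-1, 0.3,0.07,0,0,0,0,-1]'
python3 - <<'E'
from h import *
t=bot.capture("top")[:,:,::-1]
cv2.imwrite(f"pics/t7.png",cv2.resize(t[150:240,270:360],None,fx=6.5,fy=6.5))
o=bot.get_obs();print(o['tool_pos'],o['tcp_rot'],o['contact_force'])
E
```

```text
time: 8.15
tool_pos: [518.9, 40.4, 8.8]
tcp_rot: [-3.141, 0.0, -2.923]
contact_force: [-1.1, 1.5, -1.4]
grip_width: 17.9
time: 8.65
tool_pos: [522.0, 41.0, 8.8]
tcp_rot: [-3.141, 0.0, -2.923]
contact_force: [0.4, 1.0, -1.1]
grip_width: 18.0
[521.9082889   40.95993496   8.84532384] [-3.14053826e+00  2.15006302e-04 -2.92294939e+00] [-0.44074328 -0.10679847 -1.21586026]
```

View pics/t7.png

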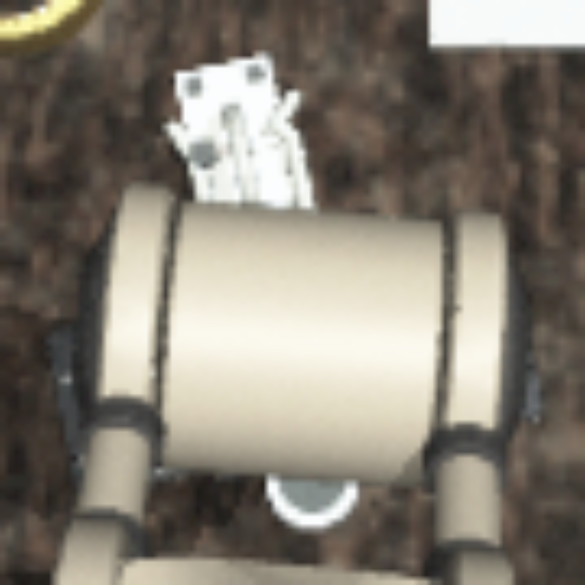

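The gate still looks open. I continue in 2 mm steps, watching the force.

```bash
python3 -m inch '[0.05,0.01,0,0,0,0,-1, 0.1,0.02,0,0,0,0,-1, 0.15,0.03,0,0,0,0,-1, 0.2,0.04,0,0,0,0,-1, 0.2,0.04,0,0,0,0,-1]'
python3 - <<'E'
from h import *
t=bot.capture("top")[:,:,::-1];s=bot.capture("scene")[:,:,::-1]
cv2.imwrite(f"pics/s8.png",cv2.resize(s[160:240,270:400],None,fx=6,fy=6))
cv2.imwrite(f"pics/t8.png",cv2.resize(t[150:190,285:325],None,fx=14,fy=14))
o=bot.get_obs();print(o['tool_pos'],o['tcp_rot'],o['contact_force'])
E
```

```text
time: 9.2
tool_pos: [524.0, 41.4, 8.8]
tcp_rot: [-3.141, 0.0, -2.923]
contact_force: [0.8, 0.9, -1.2]
grip_width: 17.9
[523.88509734  41.36508973   8.80283002] [-3.14055127e+00  1.27052280e-04 -2.92288680e+00] [ 0.22642256  0.66561219 -2.11219676]
```

View pics/t8.png

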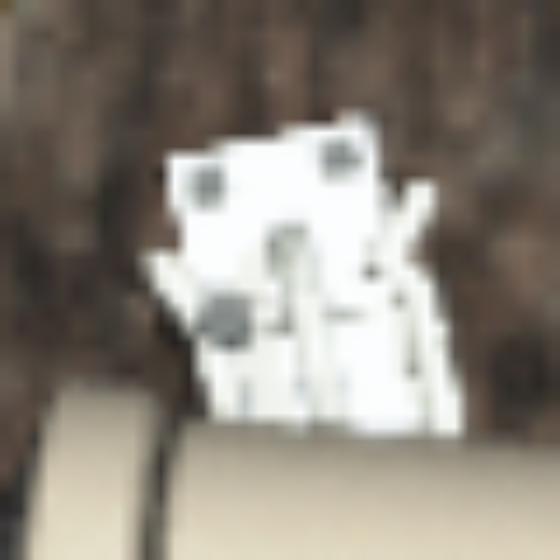

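View pics/s8.png

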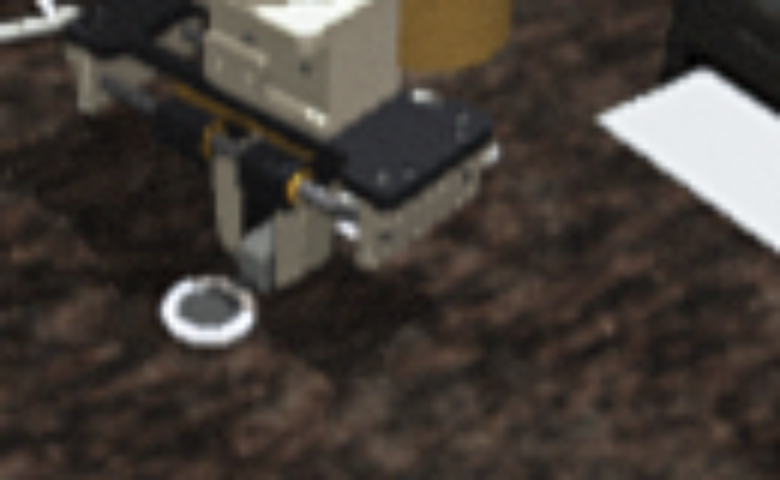

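Dark marks have appeared across the mouth between pivot (225,322) and the right arm (390,295), so the gate looks shut. I'll push a bit further to feel the loop's back.

```bash
python3 -m inch '[0.05,0.01,0,0,0,0,-1, 0.1,0.02,0,0,0,0,-1, 0.15,0.03,0,0,0,0,-1, 0.15,0.03,0,0,0,0,-1, 0.15,0.03,0,0,0,0,-1]'
python3 - <<'E'
from h import *
t=bot.capture("top")[:,:,::-1]
cv2.imwrite(f"pics/t9.png",cv2.resize(t[150:190,285:325],None,fx=14,fy=14))
o=bot.get_obs();print(o['tool_pos'],o['contact_force'])
E
```

```text
time: 9.8
tool_pos: [525.4, 41.7, 8.8]
tcp_rot: [-3.141, 0.0, -2.923]
contact_force: [0.7, -0.2, -0.9]
grip_width: 18.0
[525.37799194  41.66174995   8.80378846] [-0.18591973 -0.99194178 -2.1385869 ]
```

View pics/t9.png

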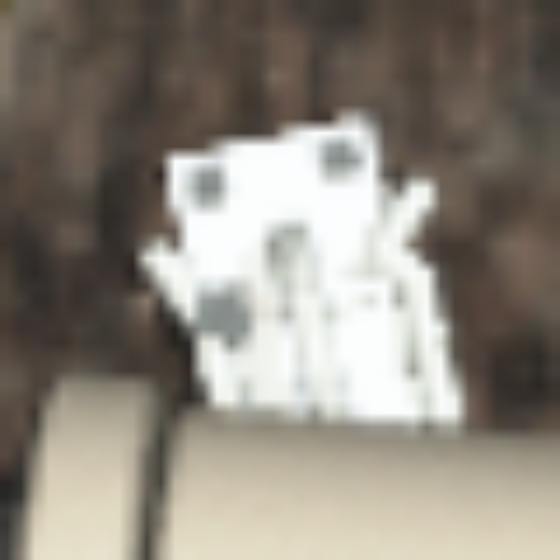

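```bash
python3 -m inch '[0.05,0.01,0,0,0,0,-1, 0.1,0.02,0,0,0,0,-1, 0.15,0.03,0,0,0,0,-1, 0.2,0.04,0,0,0,0,-1, 0.2,0.04,0,0,0,0,-1]'
```

```text
time: 10.35
tool_pos: [527.3, 42.1, 8.7]
tcp_rot: [-3.141, -0.0, -2.923]
contact_force: [-0.6, 0.2, -1.4]
grip_width: 17.5
```

```bash
python3 -m inch '[0.05,0.01,0,0,0,0,-1, 0.1,0.02,0,0,0,0,-1, 0.15,0.03,0,0,0,0,-1, 0.2,0.04,0,0,0,0,-1, 0.2,0.04,0,0,0,0,-1]'
python3 - <<'E'
from h import *
t=bot.capture("top")[:,:,::-1]
cv2.imwrite(f"pics/t10.png",cv2.resize(t[150:190,285:325],None,fx=14,fy=14))
o=bot.get_obs();print(o['tool_pos'],o['contact_force'])
E
```

```text
time: 10.85
tool_pos: [527.7, 42.5, 8.4]
tcp_rot: [-3.141, -0.004, -2.923]
contact_force: [-5.6, -1.0, 0.7]
grip_width: 17.9
[527.7416725   42.44118966   8.38284071] [-5.82174291 -1.77456348  1.15085371]
```

View pics/t10.png

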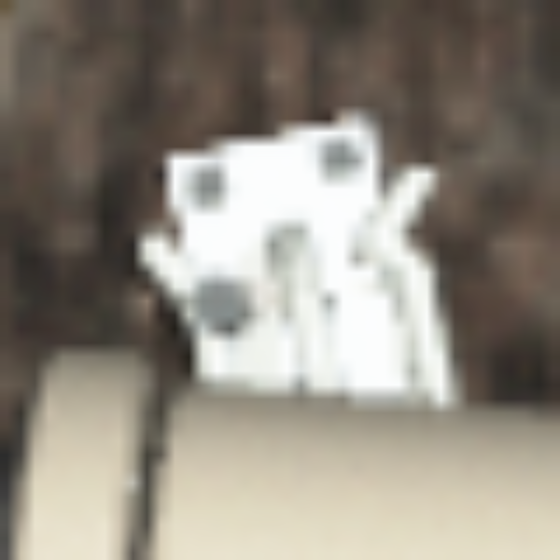

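The loop's back now meets the leg at 5.8 N, so the bar is fully home. I back off 3 mm, lower the hook and release.

```bash
python3 -m inch '[-0.1,-0.02,0,0,0,0,-1, -0.3,-0.06,0,0,0,0,-1, -0.3,-0.06,-0.2,0,0,0,-1, -0.3,-0.06,-0.38,0,0,0,-1, -0.3,-0.06,-0.38,0,0,0,-1]'
python3 -m inch '[0,0,0,0,0,0,-1, 0,0,0,0,0,0,0, 0,0,0,0,0,0,0, 0,0,0,0,0,0,0, 0,0,0,0,0,0,0]'
python3 -m inch '[0,0,0,0,0,0,0, 0,0,0,0,0,0,0, 0,0,0,0,0,0,0, 0,0,0,0,0,0,0, 0,0,0,0,0,0,0]'
```

```text
time: 11.4
tool_pos: [525.1, 41.8, 4.5]
tcp_rot: [-3.141, -0.003, -2.923]
contact_force: [0.1, -0.4, -2.4]
grip_width: 17.4
time: 11.9
tool_pos: [525.2, 41.9, 4.6]
tcp_rot: [-3.141, -0.003, -2.923]
contact_force: [0.3, 0.3, -1.1]
grip_width: 44.0
time: 12.4
tool_pos: [525.1, 41.8, 4.6]
tcp_rot: [-3.141, -0.003, -2.923]
contact_force: [0.2, 0.2, -0.6]
grip_width: 45.7
```

Released. I retreat straight up, then back, for a clear look.

```bash
python3 -m inch '[0,0,2,0,0,0,0, 0,0,6,0,0,0,0, 0,0,10,0,0,0,0, 0,0,15,0,0,0,0, 0,0,20,0,0,0,0]'
python3 -m inch '[0,-4,1,0,0,0,0, 0,-9,2,0,0,0,0, 0,-14,3,0,0,0,0, 0,-19,4,0,0,0,0, 0,-24,4,0,0,0,0]'
python3 - <<'E'
from h import *
t=bot.capture("top")[:,:,::-1];s=bot.capture("scene")[:,:,::-1]
cv2.imwrite(f"pics/t11.png",cv2.resize(t[150:250,260:360],None,fx=6,fy=6))
cv2.imwrite(f"pics/s11.png",s); cv2.imwrite("pics/full11.png",t)
o=bot.get_obs();print(o['tool_pos'],o['contact_force'])
E
```

```text
time: 12.9
tool_pos: [524.6, 41.9, 206.3]
tcp_rot: [-3.141, -0.003, -2.923]
contact_force: [2.1, 0.1, 0.1]
grip_width: 46.4
time: 13.4
tool_pos: [524.7, -197.2, 247.9]
tcp_rot: [-3.14, -0.001, -2.922]
contact_force: [0.7, 0.5, -0.2]
grip_width: 46.0
[ 524.0444739  -201.01281175  246.15453873] [ 0.61436615 -0.15885401 -0.41022757]
```

View pics/t11.png

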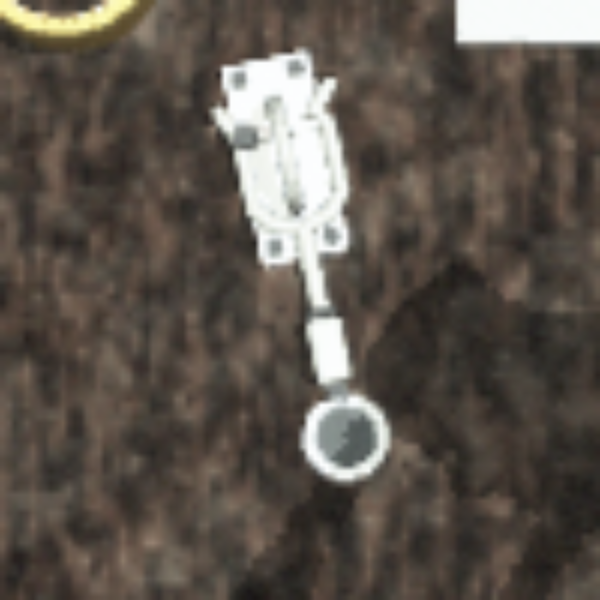

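View pics/s11.png

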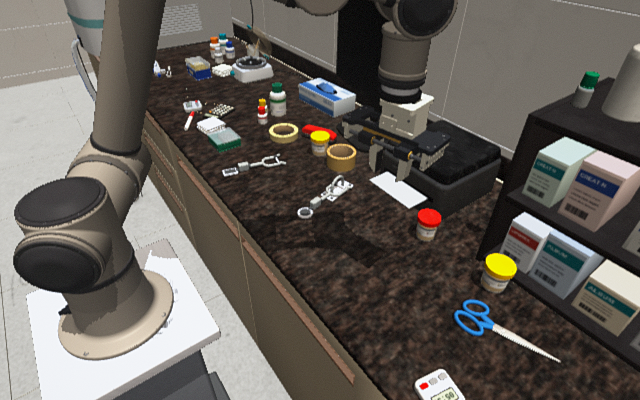

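The hook lies flat, with leg_a just ahead of the loop's back at about (295,207). The square-tag hook is undisturbed. I'll zoom in with more contrast to check the gate.

```bash
python3 - <<'E'
from h import *
np.set_printoptions(precision=1,suppress=True)
t=cv2.imread("pics/full11.png");s=cv2.imread("pics/s11.png");s0=cv2.imread("pics/scene0.png");t0=cv2.imread("pics/top0.png")
g=lambda a:np.clip((a.astype(float)-90)*1.5,0,255).astype('uint8')
g=lambda a:(255*(a/255.)**3).astype('uint8')
a=cv2.resize(g(t[155:195,290:325]),None,fx=11,fy=11,interpolation=2);b=cv2.resize(g(s[170:208,310:360]),None,fx=8,fy=8,interpolation=2)
b=cv2.copyMakeBorder(b,0,440-b.shape[0],0,0,0);cv2.imwrite("pics/z11.png",np.hstack([a,b])[:,:800])
d=cv2.absdiff(t[180:270,195:255],t0[180:270,195:255]).max(2);print('square-tag diff',(d>60).sum())
f=lambda x,y:((x+.5)/6-.5+260,(y+.5)/6-.5+150)
bar=ray('top',*f(328,350),24);tag=ray('top',*f(346,437),3);yw=np.arctan2(*(bar-tag)[1::-1]);e=np.array([594,59.6,0])-bar
print(bar,tag,np.degrees(yw),e[0]*np.cos(yw)+e[1]*np.sin(yw),-e[0]*np.sin(yw)+e[1]*np.cos(yw))
P=lambda x,y:np.array([bar[0]+x*np.cos(yw)-y*np.sin(yw),bar[1]+x*np.sin(yw)+y*np.cos(yw),10.5])
for q in((109,15),(109,-15),(69,0),(80,12)):
  p=proj('top',P(*q));r=proj('scene',P(*q));print(q,(p-[290,155])*11,(r-[310,170])*8+[385,0])
E
```

```text
square-tag diff 0
[524.   43.4  24. ] [483.1  34.    3. ] 12.935494742991633 71.83156259656674 0.09234416243378618
(109, 15) [123.8 192.4] [587.7 108.3]
(109, -15) [235.  168.8] [651.4 140.7]
(69, 0) [211.1 328. ] [549.5 173.8]
(80, 12) [157.8 296.8] [543.6 146.7]
```

View pics/z11.png

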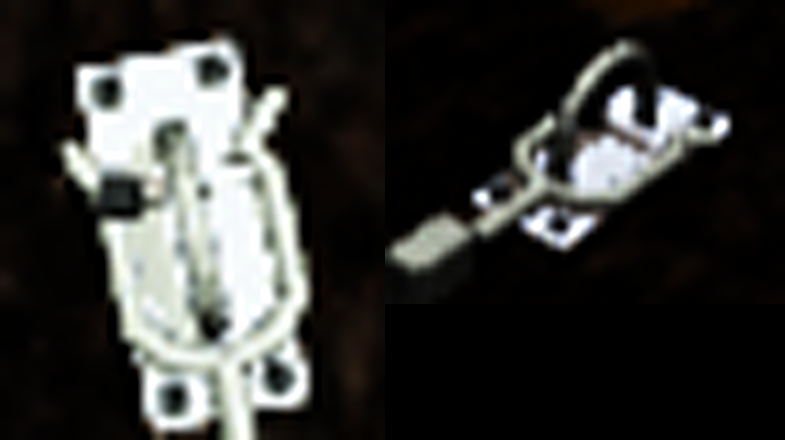

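```bash
python3 - <<'E'
from h import *
t=np.mean([bot.capture("top")[155:195,290:325].astype(float) for _ in range(6)],0)
s=np.mean([bot.capture("scene")[170:208,310:360].astype(float) for _ in range(6)],0)
g=lambda a:np.clip((a-200)*255/55,0,255).astype('uint8')[:,:,::-1]
a=cv2.resize(g(t),None,fx=11,fy=11,interpolation=2);b=cv2.resize(s[:,:,::-1].astype('uint8'),None,fx=8,fy=8,interpolation=2)
b=cv2.copyMakeBorder(b,0,440-b.shape[0],0,0,0);cv2.imwrite("pics/z12.png",np.hstack([a,b])[:,:800])
E
```

```text
(no output)
```

View pics/z12.png

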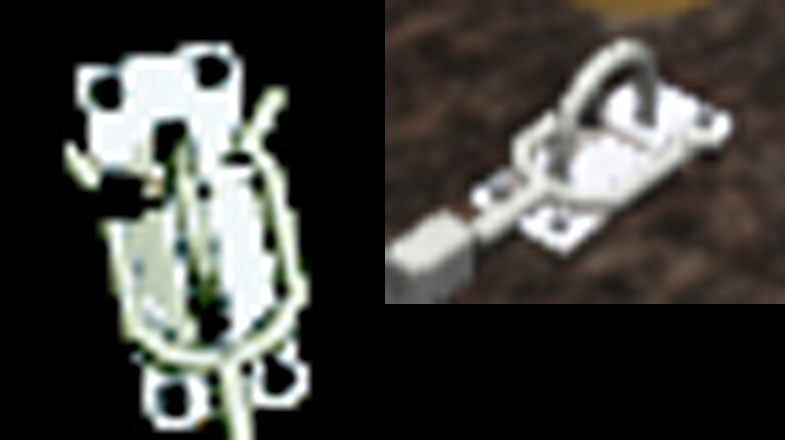

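In the scene view a line crosses the mouth from about (595,128) to (650,150), parallel to where I predicted a shut gate. Nothing points inward from the pivot. The leg is about 72 mm ahead of the hook's origin, so it can't reach the gate. I'm handing the job in.

```bash
python3 - <<'E'
from plant import bot
print(bot.get_obs()['time']);print(bot.close_job())
E
```

```text
14.1
the job is handed in; nothing more can be done
None
```

I clipped the round-tag hook onto the leg of the ring nearer the robot (leg_a), let it go lying flat, and handed the job in at 14.1 s. I took it by the barrel and pushed it on along its axis until the loop's back met the leg at about 6 N. Then I backed off 3 mm, lowered it, opened the fingers and moved the arm clear.

**Checks that passed:**
- **Leg position:** in the last top picture the leg stands at about x 72, y 0 mm in the hook's frame, inside the 60–106 and ±20 mm limits.
- **Hook:** it looks flat on the worktop, and the gripper is well clear of everything.
- **Square-tag hook:** comparing the first and last top pictures around it shows no changed pixels.

**Less certain:** the gate is white against the white plate, so I judged it shut from indirect signs rather than seeing it plainly. There is a line across the mouth where a shut gate should lie, and nothing points inward from the pivot. The leg is also too far back to hold the gate open. I did not do a pull-back test.

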